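# Stir the mash kettle and dip its gauge rod

## Robot

A 6-joint arm with a two-finger parallel gripper is mounted at the origin on a cart in front of the work surface, level with it; the furniture and walls round the work are solid. World frame = base frame: x ahead of the robot, y to its left, z up, the work surface at z = 0. Lengths are in m, angles in degrees, forces in N, time in s.
With the tool pointing down it reaches from about 0.35 to 0.725 m from the base axis. Payload 4.3 kg.
Tool frame: the origin (TCP) lies midway between the tips of the shut fingers; the grasp point (between the pads) lies 19 mm behind it; z points along the fingers, y is the line along which they close (so a half turn about z gives the same grasp; the last joint's range is limited). The gripper opens to 85 mm and grips with 20 to 120 N. Pads are 22 mm wide; open, the fingers measure 114 mm over their backs; the gripper's body (76 mm by 85 mm) begins 54 mm behind the grasp point. The pads swing forward as they close: fully open they stand 13 mm farther back than shut.
Start: joints at [-70.548, 21.618, 4.641, 73.018, 0, 83.68], TCP at [0.25, -0.518, 0.192] pointing down, gripper open.
Joint ranges: [-156.06, 156.06], [-48.1, 94.91], [-58.44, 69.94], [-101.28, 121.22], [-78.64, 73.56], [-180, 180]. Speed limits (degrees/s): [147.25, 147.25, 180, 180, 180, 180].

## Interface

Orientations are given as a 3x3 rotation matrix whose columns are the frame's x, y, z axes.
In Python, from bench import manip gives the robot as it stands. The module is installed in compiled form; this text tells all that it offers.
- The arm moves only by the shell command python3 -m handwheel 'ROWS' [FORCE]. ROWS is JSON, a list of rows, each a list of 7 numbers: the shift along the tool's x, y, z in cm, then the turn, a rotation vector about the tool's x, y, z in rad, then the opening, from 0 (shut) to 1 (fully open). In form: [[x, y, z, ax, ay, az, gripper], ...]. A call has 1 to 12 rows; each row is the pose to reach, as a shift and turn from the pose commanded when the call began, along the tool's axes at that moment; what a row does not reach only later rows make up. A row lasts 1/8 s, in which the tool goes at most 62.5 mm and 10.7 degrees, less where a joint would pass 70% of its speed; a pose out of reach is approached as far as the arm can. A call with a gripper value outside its range is refused whole. The fingers move at their own pace and stop on an object; FORCE is the grip in N (left out, the last holds). Time passes only in rows, so rows that repeat a pose let the fingers close. It gives the time, the measured TCP pose, the force, the opening and the grip force at its end, in the units of the state.
- manip.state(): the state, without advancing time (a new reading comes with each control period).
- manip.capture(name): name is "scene" or "top" or "wrist"; returns a dict with "color" (420x560x3 uint8, red, green, blue), "fx", "fy", "cx", "cy" (pixels), "R" (3x3) and "t" (3): a world point X has camera coordinates R X + t. Camera axes: x right, y down, z forward; pixel columns grow to the right and rows downward; lengths in m; the calibration is good to about 2 mm. A picture is of the moment at which its call begins. There is no depth.
- manip.sign_off(): hands the job in; it is judged then, once.
The state is a dict: "clock": time; "joint_pos": joint angles; "dq": joint speeds; "joint_efforts": joint torques, N m; "position": TCP position; "eef_rot": TCP orientation; "contact_force": force on the tool from outside, world axes, zero at the start; "ft_torque": the same for the moment, N m; "width": finger opening in m; "grasp_force": force on a finger pad.
Only numpy, scipy, OpenCV 4.12 (cv2) and the standard library are available. Lean on these libraries where they do the work, as an engineer would, in place of code of your own. Each camera call takes 0.05 s, during which the arm holds its last target. There are 200 camera calls.

## Task

Check the level in the small mash kettle: wind the crank on its lid clockwise (seen from above) through at least two full turns to even out the mash, and only then take the gauge rod from its wire rest and gently push it, tip first, down the slanted neck on the kettle's side until its collar sits fully home on the neck's mouth. Pause there a moment, draw the rod right out again and hold it up level and still for reading, higher than the kettle's crank and clear of everything: the job finishes while the gripper is still holding the rod up, so do not put it down or let it go. Do not push the loose things standing about.

Things in the scene. Friction and masses are not known exactly. Their poses are not given: they have to be found in the camera images.
- mash_kettle: round steel kettle with a flat lid, fixed to the worktop, 180 mm across (lid 190) and 128 mm high to the lid's top. Origin: centre of its underside; z up. The slanted gauge neck leaves its wall towards its +y; opposite, a small drain tap stands out to 136 mm from the axis (49 mm high); two loop handles, 30 and 210 degrees round from its +x, to 123 mm (100 mm high).
- stir_crank (a joint): the crank on the lid, turning about the kettle's upright centre line: 0 when its arm points to the kettle's -x, growing clockwise as seen from above, in rad over many turns. It turns without end either way, stays where it is left and needs about 2 to 4 N at the knob. It starts within 0.5 rad of 0.
- knob_centre (a point): the middle of the crank's grip, an upright round black knob 20 to 22 mm thick which spins freely on its pin, so a gripper can hold it at a fixed yaw and carry it round. It moves on a circle of radius 46 mm, at z = 0.175; the knob reaches from z = 0.150 to 0.194, the crank's arm and hub below it up to z = 0.153.
- gauge_neck: straight steel tube welded to the kettle's side: a part of the kettle. Its z axis is the bore's axis and points outward and up, 40 degrees above level. Bore 13 mm across, widening to 22 mm at the mouth; 30 mm over the mouth's rim.
- neck_mouth (a point): centre of the neck's mouth (plane of its rim), 140 mm from the kettle's axis and 118 mm above the worktop; its z axis is the bore's axis, outward and up. Below it the bore runs freely into the kettle for 150 mm.
- gauge_rod: straight round gauge rod, 255 mm, 0.11 kg. Origin: on its axis, at the tip-side face of the collar; +x to the tip. Steel shaft 8 mm thick to the tapered tip at x = +140 mm; collar 28 mm across, x = -7 to 0; round wooden handle 16 mm thick, x = -7 to -115; mass centre near the collar. Starts level on the rest, axis 50 mm above the worktop. A grip at x = -55 clears rest and neck.
- rod_tip (a point): the tip of the gauge rod; its axes are the rod's.
- gauge_rest: fixed low wire rest with two upright V forks, 236 by 60 mm. Origin: centre of its underside; +x is the way the rod's tip points as it lies. The forks stand at x = +100 mm (under the shaft) and x = -106 mm (under the handle's end), to 67 mm high; between them only a flat bar 12 mm wide, to 7 mm high.
- garlic_1: garlic bulb, 60 mm, loose; leave it where it is. Origin: centre of its underside.
- spice_jar: spice jar with a screw cap, 45 mm across and 106 mm high, loose; leave it where it is. Origin: centre of its underside.
- salt_shaker: clear salt shaker with a grey domed top, 44 mm across and 90 mm high, loose; leave it where it is. Origin: centre of its underside.
- glass_1: small drinking glass, 48 mm across and 61 mm high, loose; leave it where it is. Origin: centre of its underside.

How it is judged:
By the outcome, as a careful person would: the job done as asked, in the order asked, and still so for the second after the job is handed in, while the arm keeps its last pose, push and grip.
It also fails if it takes over 64 s, if anything falls off the work surface, if the arm or the gripper's body presses on something with over 40 N, if the wrist force passes 120 N, or if a joint passes its speed limit or range.

## Working session

There is one attempt and no reset: what is moved stays moved. The work goes in short steps, Python scripts to look and compute and a shell command to move; the robot and the scene stay as the last step left them, time stands still between calls to the robot, and variables do not carry over. Pictures are saved under pics/ and viewed, at most 10 in all, crops included, and the job is handed in when it is done.

```bash
mkdir -p pics
cat > h.py <<'E'
import numpy as np, cv2, json
from bench import manip
def snap(name,fn):
    c=manip.capture(name); cv2.imwrite('pics/'+fn,c['color'][:,:,::-1])
    np.savez('pics/'+fn+'.npz',**{k:np.array(v) for k,v in c.items()}); return c
def load(fn): return dict(np.load('pics/'+fn+'.npz'))
def px2w(c,u,v,z):
    R=np.array(c['R']);t=np.array(c['t']);d=R.T@np.array([(u-c['cx'])/c['fx'],(v-c['cy'])/c['fy'],1]);o=-R.T@t
    return o+d*(z-o[2])/d[2]
def w2px(c,X):
    p=np.array(c['R'])@np.array(X)+np.array(c['t']);return np.array([c['fx']*p[0]/p[2]+c['cx'],c['fy']*p[1]/p[2]+c['cy']])
E
python3 - <<'E'
from h import *
for n in ('scene','top'):
    c=snap(n,n+'0.png'); print(n,c['fx'],-np.array(c['R']).T@c['t'],np.round(c['R'],2).tolist())
s=manip.state(); print(s['position'],np.round(s['eef_rot'],3).tolist(),s['width'],s['clock'])
E
```

```text
scene 423.23725337123847 [ 0.07516206 -1.04780551  0.58349058] [[0.88, -0.48, 0.03], [-0.2, -0.41, -0.89], [0.44, 0.78, -0.45]]
top 421.07955009043644 [ 0.379035   -0.28914561  0.95772344] [[-0.02, -1.0, -0.0], [-0.99, 0.02, -0.17], [0.17, -0.0, -0.99]]
[ 0.2497819  -0.51717447  0.19146656] [[0.901, 0.435, -0.001], [0.435, -0.901, 0.002], [0.0, -0.002, -1.0]] 0.0854403146206222 0.1
```

View pics/top0.png

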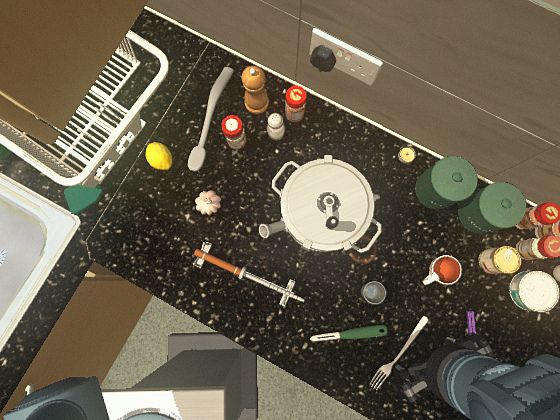

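View pics/scene0.png

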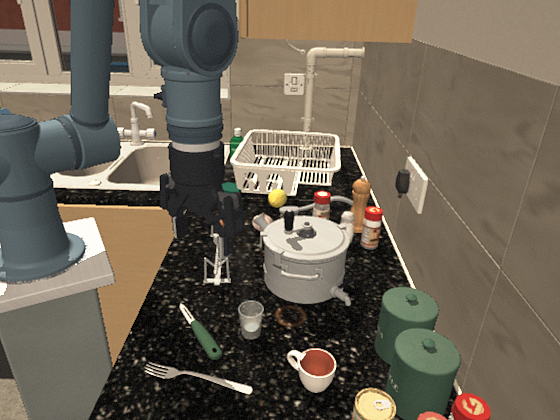

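The top view shows the kettle lid centred near (327,204), knob (334,223), neck mouth (266,230), rod from its handle end (197,256) to the tip (303,300). The glass is at (373,293), the garlic at (208,203), and the jars at (233,130) and (275,125). The scene view agrees.

Run:
```python
from h import *
c=load('top0.png'); im=c['color'][:,:,::-1][150:330,170:410]
cv2.imwrite('pics/crop.png',cv2.resize(im,(792,594),interpolation=cv2.INTER_CUBIC))
P=lambda n,u,v,z:print(n,np.round(px2w(c,u,v,z),3))
P('lid',327,204,.128);P('knob',334,223,.19);P('mouth',266,230,.118);P('tip',303,300,.05);P('hend',197,256,.05)
P('glass',373,293,.06);P('garlic',208,203,.03);P('jar',233,130,.09);P('shaker',276,122,.08)
```

```text
lid [ 0.525 -0.385  0.128]
knob [ 0.478 -0.389  0.19 ]
mouth [ 0.477 -0.261  0.118]
tip [ 0.335 -0.334  0.05 ]
hend [ 0.432 -0.11   0.05 ]
glass [ 0.346 -0.481  0.06 ]
garlic [ 0.551 -0.13   0.03 ]
jar [ 0.699 -0.193  0.09 ]
shaker [ 0.718 -0.286  0.08 ]
```

View pics/crop.png

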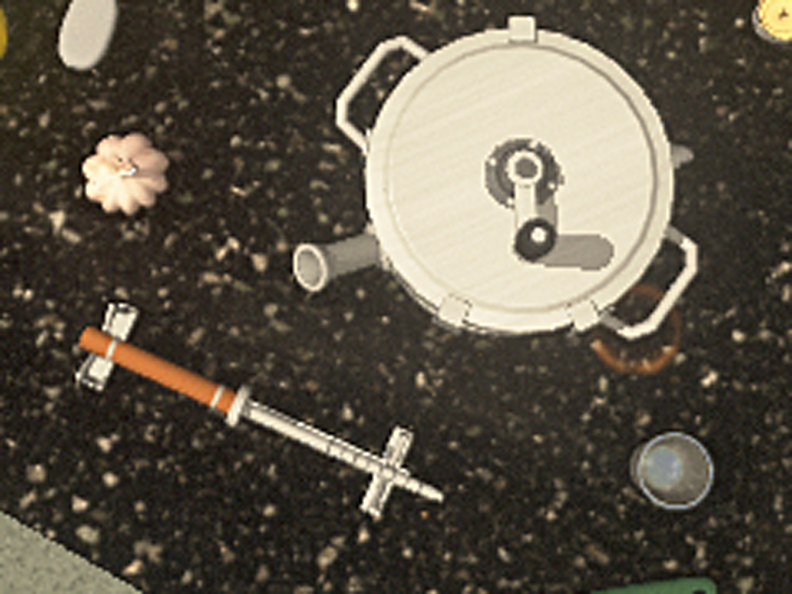

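Run:
```python
from h import *
c=load('top0.png')
P=lambda u,v,z:px2w(c,u,v,z)
K=P(327.7,204.8,.128);M=P(264.2,231.2,.118);N=P(332.7,221.8,.194);T=P(303.6,300.6,.05);C=P(242.1,272.7,.05);H=P(194.8,252.4,.05)
for n,p in zip('KMNTCH',(K,M,N,T,C,H)):print(n,p.round(4))
d=M-K;print('neck',np.hypot(*d[:2]),np.degrees(np.arctan2(d[1],d[0])),'knob',np.hypot(*(N-K)[:2]),np.degrees(np.arctan2(*(N-K)[1::-1])))
d=T-H;print('rod',np.linalg.norm(d),np.degrees(np.arctan2(d[1],d[0])),np.linalg.norm(T-C))
s=manip.state();R=np.array(s['eef_rot'])
print('rows cm',100*R.T@(np.array([N[0],N[1],.26])-s['position']))
```

```text
K [ 0.5234 -0.3861  0.128 ]
M [ 0.4745 -0.2578  0.118 ]
N [ 0.4801 -0.3862  0.194 ]
T [ 0.3333 -0.3357  0.05  ]
C [ 0.3945 -0.2065  0.05  ]
H [ 0.4401 -0.1053  0.05  ]
neck 0.13729121308950207 110.83931948946392 knob 0.04324943906395261 -179.89732125785247
rod 0.2539822066999729 -114.87791920167594 0.14292196610048766
rows cm [26.44099548 -1.79517473 -6.84443383]
```

```bash
python3 -m handwheel '[[0,0,-6.8,0,0,0,1],[6,-0.4,-6.8,0,0,0,1],[12,-0.8,-6.8,0,0,0,1],[18,-1.2,-6.8,0,0,0,1],[23,-1.6,-6.8,0,0,0,1],[26.4,-1.8,-6.8,0,0,0,1],[26.4,-1.8,-6.8,0,0,0,1],[26.4,-1.8,-6.8,0,0,0,0.6]]'
python3 - <<'E'
from h import *
c=snap('wrist','w1.png'); s=manip.state()
print(s['position'],s['joint_pos'])
for X in ([.4801,-.3862,.194],[.5234,-.3861,.128],[.4745,-.2578,.118]):print(w2px(c,X))
E
```

```text
clock: 1.1
position: [0.4794, -0.3869, 0.2598]
eef_rot: [[0.901, 0.435, -0.001], [0.435, -0.901, 0.0], [-0.001, -0.001, -1.0]]
contact_force: [-1.0, -0.4, -0.4]
width: 0.0698
grasp_force: 0.0
[ 0.47907172 -0.38727374  0.26006002] [-4.48339355e+01  2.69042363e+01  2.26632568e+01  8.57964686e+01
 -2.70068826e-02  1.09451823e+02]
[280.3070774  205.97758509]
[301.75013447 142.66254133]
[148.69108531 128.22723715]
```

View pics/w1.png

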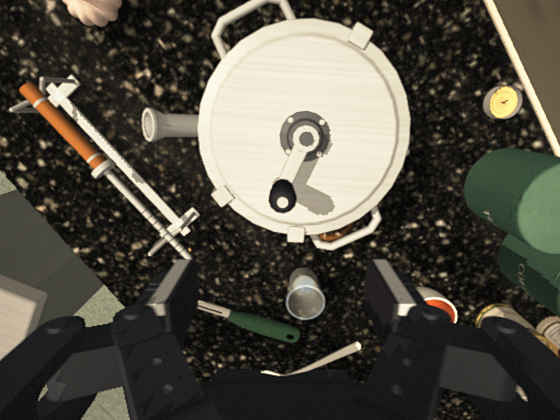

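The wrist view shows the knob top at (282,200), the hub at (307,138) and the mouth at (150,124), all within a few pixels of prediction.

Run:
```python
from h import *
c=load('w1.png')
for u,v,z in ((282,200,.194),(307,138,.155),(150,124,.118),(101,167,.05),(187,257,.05),(24,88,.05)):print(px2w(c,u,v,z).round(4))
a=np.linspace(0,6.28,60)
from scipy.optimize import minimize
def f(p):
    q=np.array([w2px(c,[p[0]+.095*np.cos(t),p[1]+.095*np.sin(t),.125]) for t in a]);return (q[:,0].min()-198)**2+(q[:,0].max()-410)**2+(q[:,1].min()-18)**2+(q[:,1].max()-236)**2
r=minimize(f,[.52,-.386],method='Nelder-Mead');print(r.x,r.fun)
```

```text
[ 0.4847 -0.3853  0.194 ]
[ 0.5303 -0.3856  0.155 ]
[ 0.4785 -0.2576  0.118 ]
[ 0.3967 -0.2036  0.05  ]
[ 0.3367 -0.3304  0.05  ]
[ 0.442 -0.105  0.05 ]
[ 0.52869928 -0.38573146] 10.150650431007662
```

```bash
python3 -m handwheel '[[0.3,0,3,0,0,0,0.6],[0.3,0,6,0,0,0,0.6],[0.3,0,9,0,0,0,0.6],[0.3,0,10.1,0,0,0,0.6],[0.3,0,10.1,0,0,0,0.6],[0.3,0,10.1,0,0,0,0],[0.3,0,10.1,0,0,0,0],[0.3,0,10.1,0,0,0,0],[0.3,0,10.1,0,0,0,0],[0.3,0,10.1,0,0,0,0]]' 40
python3 - <<'E'
from h import *
R=np.array(manip.state()['eef_rot']);print(manip.state()['position'])
# circle about centre, arm at 180deg, clockwise seen from above => angle decreases
for k in range(1,13):
    t=np.radians(180-30*k); w=np.array([.046*(np.cos(t)+1),.046*np.sin(t),0]); print(k,(100*R.T@w).round(2))
E
```

```text
clock: 2.4
position: [0.4827, -0.3855, 0.1594]
eef_rot: [[0.9, 0.435, 0.0], [0.435, -0.9, -0.0], [0.0, 0.0, -1.0]]
contact_force: [1.0, 0.1, -1.0]
width: -0.0004
grasp_force: 0.0
[ 0.48271378 -0.38553276  0.15938762]
1 [ 1.56 -1.8  -0.  ]
2 [ 3.8  -2.59 -0.  ]
3 [ 6.14 -2.14 -0.  ]
4 [ 7.95 -0.59  0.  ]
5 [8.73 1.66 0.  ]
6 [8.28 4.   0.  ]
7 [6.73 5.8  0.  ]
8 [4.48 6.59 0.  ]
9 [2.14 6.14 0.  ]
10 [0.34 4.59 0.  ]
11 [-0.45  2.34  0.  ]
12 [-0.  0.  0.]
```

Run:
```python
from h import *
a=snap('wrist','w2.png');b=snap('scene','s2.png')
A=a['color'][60:360,100:460];B=b['color'][150:320,220:400]
o=np.hstack([cv2.resize(A,(400,333)),cv2.resize(B,(353,333))]);cv2.imwrite('pics/ab.png',o[:,:,::-1])
print(w2px(b,[.4827,-.3855,.1594]),w2px(b,[.4827,-.3855,.194]),w2px(b,[.5285,-.3857,.153]))
```

```text
[288.54513323 224.66202814] [289.21485945 209.87895803] [306.89574573 222.80851998]
```

View pics/ab.png

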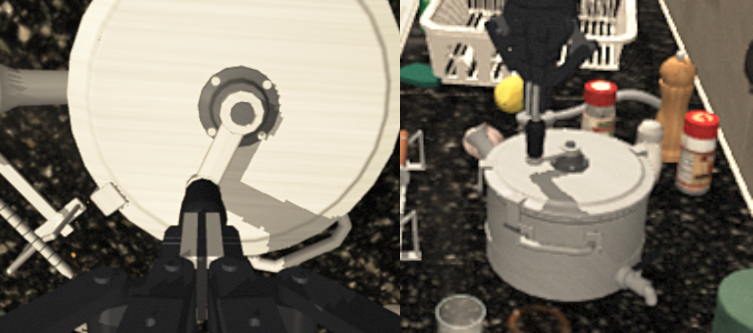

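The wrist and scene crops show the fingers shut beside or on the knob, ambiguous; I'll zoom in.

Run:
```python
from h import *
a=load('w2.png');b=load('s2.png');t=snap('top','t2.png')
A=a['color'][170:300,220:350];B=b['color'][170:260,250:340];T=t['color'][150:270,270:390]
o=np.hstack([cv2.resize(x,(266,400),interpolation=cv2.INTER_CUBIC) if 0 else cv2.resize(x,(266,266),interpolation=cv2.INTER_CUBIC) for x in (A,B,T)]);cv2.imwrite('pics/ab2.png',o[:,:,::-1])
s=manip.state();print(s['width'],s['grasp_force'],s['contact_force'])
for z in (.16,.194):print(w2px(a,[.4827,-.3855,z]))
```

```text
0.0002385558883068808 0.0 [ 0.32805423 -1.03420852 -0.30969235]
[280.70887531 240.81268941]
[280.72912959 268.23829256]
```

View pics/ab2.png

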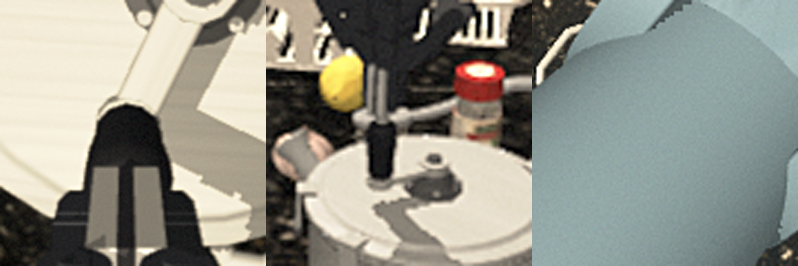

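Run:
```python
from h import *
a=load('w1.png');p=np.array([.4794,-.3869,.2598]);y=np.array([.435,-.901,0])
for zz in (0,.01,.02,.04):
  for s in(-.035,.035):print(zz,w2px(a,p+y*s+[0,0,zz]).round())
print('cam',-a['R'].T@a['t'])
cv2.imwrite('pics/w1c.png',cv2.resize(a['color'][150:400,130:430,::-1],(720,600),interpolation=cv2.INTER_CUBIC))
```

```text
0 [217. 240.]
0 [344. 240.]
0.01 [214. 247.]
0.01 [348. 247.]
0.02 [210. 255.]
0.02 [351. 255.]
0.04 [201. 274.]
0.04 [360. 274.]
cam [ 0.5437091  -0.3559744   0.44131657]
```

View pics/w1c.png

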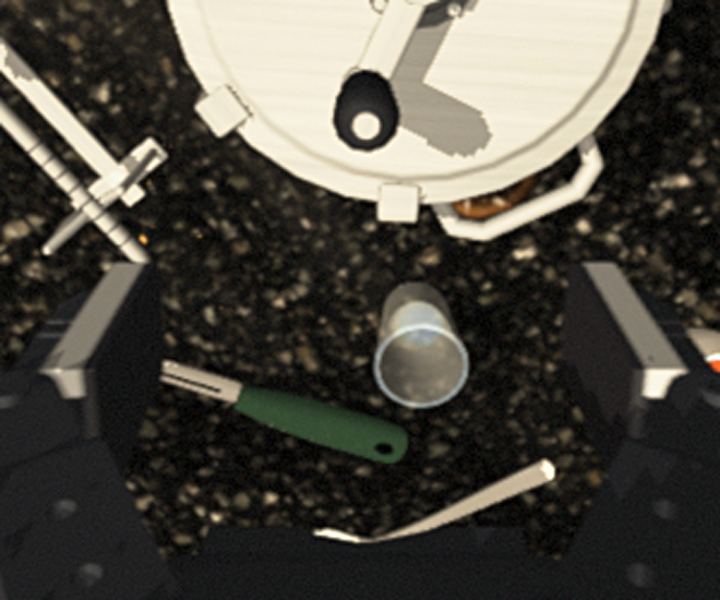

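The fingers' grey edges end at about v=250 in w2 while the knob hides their tips, so the knob likely sits just ahead of the shut fingers.

Run:
```python
from h import *
a=load('w2.png');b=load('s2.png')
print('wrist bottom near',px2w(a,281,220,.152),'scene knob base',px2w(b,288.6,230,.152),px2w(b,288.6,228,.152))
print('hub w',px2w(a,100+242*.9,60+112*.9,.153),'hub s',px2w(b,250+(434-266)/2.956,170+160/2.956,.16))
print('w1 knob base in w1', w2px(load('w1.png'),[.4827,-.3855,.152]))
p=np.array([.4827,-.3855,.1594]);x=np.array([.9,.435,0])
for dz in(0,.01,.02,.03):print(w2px(a,p+.011*x+[0,0,dz]),w2px(b,p+[0,0,dz]))
```

```text
wrist bottom near [ 0.49123026 -0.3815641   0.152     ] scene knob base [ 0.47821804 -0.39395851  0.152     ] [ 0.48253762 -0.38658694  0.152     ]
hub w [ 0.53002017 -0.38465361  0.153     ] hub s [ 0.51786731 -0.40132758  0.16      ]
w1 knob base in w1 [280.98431919 189.28685173]
[280.70369008 221.43779835] [288.54513323 224.66202814]
[280.70869632 227.56230222] [288.73626395 220.44314176]
[280.71426246 234.37179141] [288.9293569  216.18094241]
[280.72048802 241.98798954] [289.12444246 211.87475965]
```

```bash
python3 -m handwheel '[[0,0,-2,0,0,0,0],[0,0,-4,0,0,0,0],[0,0,-5,0,0,0,0],[0,0,-5,0,0,0,0]]'
python3 - <<'E'
from h import *
a=snap('wrist','w3.png');b=snap('scene','s3.png')
p=np.array(manip.state()['position']);print(p)
o=[]
for c,(r0,c0,n) in ((a,(150,200,160)),(b,(150,240,110))):
    im=c['color'].copy()
    for X in (p,p+[0,0,.035]):
        q=w2px(c,X).round(1);print(q)
    o.append(cv2.resize(im[r0:r0+n,c0:c0+n],(400,400),interpolation=cv2.INTER_CUBIC))
cv2.imwrite('pics/ab3.png',np.hstack(o)[:,:,::-1])
E
```

```text
clock: 3.05
position: [0.4831, -0.3859, 0.2099]
eef_rot: [[0.901, 0.435, 0.001], [0.435, -0.901, -0.001], [0.001, 0.002, -1.0]]
contact_force: [0.4, -0.4, -0.3]
width: -0.0001
grasp_force: 0.0
[ 0.48241439 -0.38535267  0.20859092]
[279.3 240.1]
[279.1 267.9]
[289.3 203.5]
[290.1 187.7]
```

View pics/ab3.png

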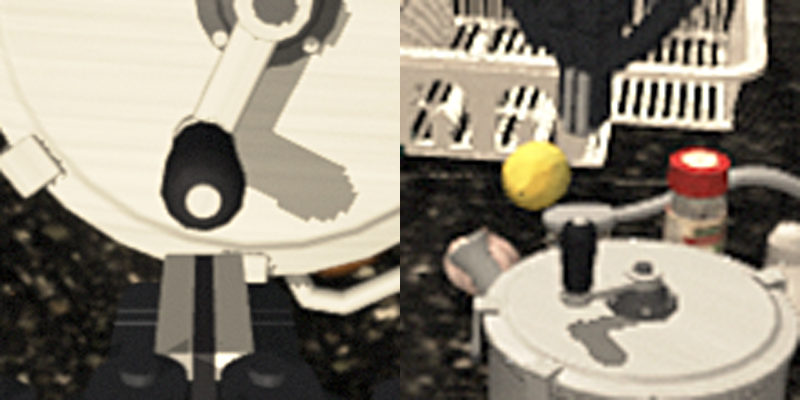

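Measured in both views, the shut fingertips lie about 35 mm behind the reported TCP (the scene puts them at (289,187), z≈0.245, against 0.209 reported). I'll use tip = TCP − 35 mm, so the grasp point is 54 mm behind the reported TCP.

```bash
python3 - <<'E'
from h import *
a=load('w3.png');b=load('s3.png');print(px2w(a,280.8,230.8,.194),px2w(b,240+178*.275,150+222*.275,.194))
E
python3 -m handwheel '[[0,0,0,0,0,0,0.6],[0,0,0,0,0,0,0.6],[0,0,0,0,0,0,0.6],[0,0,2,0,0,0,0.6],[0,0,4,0,0,0,0.6],[0,0,6,0,0,0,0.6],[0,0,8,0,0,0,0.6],[0,0,8.6,0,0,0,0.6],[0,0,8.6,0,0,0,0.6]]' 40
```

```text
[ 0.48296894 -0.38606164  0.194     ] [ 0.47950739 -0.38986425  0.194     ]
clock: 4.28
position: [0.4825, -0.3854, 0.1232]
eef_rot: [[0.901, 0.435, -0.0], [0.435, -0.901, 0.0], [-0.0, -0.0, -1.0]]
contact_force: [0.3, 0.1, 0.1]
width: 0.0513
grasp_force: 0.0
```

```bash
python3 -m handwheel '[[0,0,0,0,0,0,0],[0,0,0,0,0,0,0],[0,0,0,0,0,0,0],[0,0,0,0,0,0,0]]' 40
```

```text
clock: 4.78
position: [0.4831, -0.386, 0.1244]
eef_rot: [[0.901, 0.435, 0.001], [0.435, -0.901, -0.001], [0.001, 0.002, -1.0]]
contact_force: [-0.9, 0.9, 5.6]
width: 0.0188
grasp_force: 39.1
```

```bash
python3 -m handwheel '[[0.4,-1.0,-0.2,0,0,0,0],[1.56,-1.8,-0.2,0,0,0,0],[2.6,-2.35,-0.2,0,0,0,0],[3.8,-2.59,-0.2,0,0,0,0],[5.0,-2.52,-0.2,0,0,0,0],[6.14,-2.14,-0.2,0,0,0,0],[7.15,-1.5,-0.2,0,0,0,0],[7.95,-0.59,-0.2,0,0,0,0],[8.5,0.5,-0.2,0,0,0,0],[8.73,1.66,-0.2,0,0,0,0],[8.66,2.86,-0.2,0,0,0,0],[8.28,4.0,-0.2,0,0,0,0]]' 40
```

```text
clock: 6.28
position: [0.5751, -0.3837, 0.1246]
eef_rot: [[0.9, 0.436, -0.0], [0.436, -0.9, 0.004], [0.002, -0.004, -1.0]]
contact_force: [-1.9, 3.6, -4.2]
width: 0.0188
grasp_force: 40.8
```

```bash
R='x'; python3 -m handwheel '[[-1.55,1.8,0,0,0,0,0],[-3.8,2.59,0,0,0,0,0],[-6.14,2.14,0,0,0,0,0],[-7.94,0.59,0,0,0,0,0],[-8.73,-1.66,0,0,0,0,0],[-8.28,-4,0,0,0,0,0],[-6.72,-5.8,0,0,0,0,0],[-4.48,-6.59,0,0,0,0,0],[-2.14,-6.14,0,0,0,0,0],[-0.33,-4.59,0,0,0,0,0],[0.45,-2.34,0,0,0,0,0],[0,0,0,0,0,0,0]]' 40
python3 -m handwheel '[[-1.55,1.8,0,0,0,0,0],[-3.8,2.59,0,0,0,0,0],[-6.14,2.14,0,0,0,0,0],[-7.94,0.59,0,0,0,0,0],[-8.73,-1.66,0,0,0,0,0],[-8.28,-4,0,0,0,0,0],[-6.72,-5.8,0,0,0,0,0],[-4.48,-6.59,0,0,0,0,0],[-2.14,-6.14,0,0,0,0,0],[-0.33,-4.59,0,0,0,0,0],[0.45,-2.34,0,0,0,0,0],[0,0,0,0,0,0,0]]' 40
```

```text
clock: 7.78
position: [0.5752, -0.3834, 0.1246]
eef_rot: [[0.9, 0.437, -0.001], [0.437, -0.9, 0.004], [0.001, -0.004, -1.0]]
contact_force: [-3.8, 4.4, -4.3]
width: 0.0186
grasp_force: 41.5
clock: 9.28
position: [0.5751, -0.3838, 0.1248]
eef_rot: [[0.9, 0.437, 0.001], [0.437, -0.9, 0.004], [0.003, -0.003, -1.0]]
contact_force: [0.0, 3.9, -6.7]
width: 0.0185
grasp_force: 41.7
```

```bash
cat >> h.py <<'E'
from scipy.spatial.transform import Rotation as Ro
G=np.array([0,0,-.054])
def rel(Rt,g):
    "row (cm, rotvec) bringing the grasp point to g with orientation Rt, from the present pose"
    s=manip.state();R=np.array(s['eef_rot']);p=np.array(s['position']);Rt=np.array(Rt)
    t=np.array(g)-Rt@G
    return np.r_[100*R.T@(t-p),Ro.from_matrix(R.T@Rt).as_rotvec()].round(3)
def down(yaw):
    a=np.radians(yaw);x=np.array([np.cos(a),np.sin(a),0]);z=np.array([0,0,-1.]);return np.c_[x,np.cross(z,x),z]
E
python3 -m handwheel '[[0,0,0,0,0,0,0.6],[0,0,0,0,0,0,0.6],[0,0,0,0,0,0,0.6],[0,0,-4,0,0,0,0.6],[0,0,-8,0,0,0,0.6],[0,0,-13,0,0,0,0.6],[0,0,-13,0,0,0,0.6]]'
python3 -c "
from h import *
print(rel(down(65),[.4165,-.158,.17]))"
```

```text
clock: 10.15
position: [0.5764, -0.387, 0.2618]
eef_rot: [[0.9, 0.435, 0.008], [0.435, -0.9, -0.007], [0.004, 0.01, -1.0]]
contact_force: [0.1, -0.3, 0.2]
width: 0.0512
grasp_force: 0.0
[-4.5030e+00 -2.7725e+01  1.4276e+01  1.1000e-02 -1.0000e-03 -6.8400e-01]
```

```bash
python3 -m handwheel '[[-0.8,-5,0,0,0,-0.12,0.6],[-1.6,-10,0,0,0,-0.24,0.6],[-2.4,-15,0,0,0,-0.36,0.6],[-3.2,-20,2,0,0,-0.48,0.6],[-4,-25,6,0,0,-0.6,0.6],[-4.5,-27.7,10,0.01,0,-0.684,0.6],[-4.5,-27.7,14.3,0.01,0,-0.684,0.6],[-4.5,-27.7,14.3,0.01,0,-0.684,0.6],[-4.5,-27.7,14.3,0.01,0,-0.684,0.6]]'
python3 - <<'E'
from h import *
a=snap('wrist','w4.png');s=manip.state();print(s['position'],np.round(s['joint_pos'],1))
hsv=cv2.cvtColor(a['color'],cv2.COLOR_RGB2HSV)
m=((hsv[...,0]<14)&(hsv[...,1]>130)&(hsv[...,2]>90)).astype(np.uint8)
n,l,st,ce=cv2.connectedComponentsWithStats(m)
for i in range(1,n):
    if st[i,4]>150:
        pts=np.argwhere(l==i)[:,::-1].astype(np.float32);r=cv2.minAreaRect(pts);print(st[i],ce[i],r)
        for q in cv2.boxPoints(r):print(px2w(a,*q,.05).round(4))
cv2.imwrite('pics/w4s.png',a['color'][:,:,::-1])
E
```

```text
clock: 11.28
position: [0.4142, -0.1561, 0.1135]
eef_rot: [[0.423, 0.906, -0.006], [0.906, -0.423, 0.006], [0.003, -0.008, -1.0]]
contact_force: [0.4, -0.3, 0.2]
width: 0.0512
grasp_force: 0.0
[ 0.4150019  -0.15664084  0.11402158] [-29.    9.4 -23.8  57.2   0.1  86.1]
[295 160   6  97 328] [297.41158537 208.12195122] ((297.34454345703125, 207.9965362548828), (3.7990620136260986, 96.08738708496094), 1.2730300426483154)
[ 0.4077 -0.1946  0.05  ]
[ 0.439  -0.1293  0.05  ]
[ 0.4413 -0.1304  0.05  ]
[ 0.4102 -0.1958  0.05  ]
```

View pics/w4s.png

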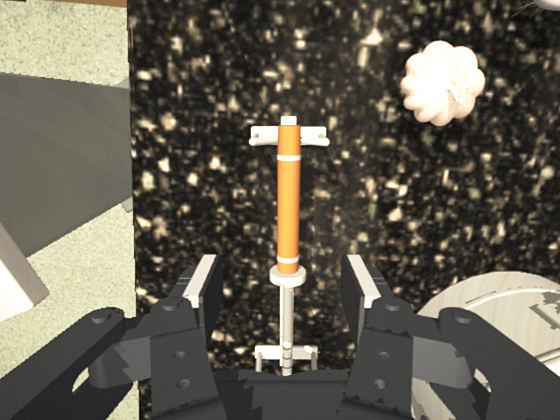

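The wrist view shows the rod vertical at u≈288: handle end at (288,120), collar at (287,275), nearly midway between the fingers.

Run:
```python
from h import *
a=load('w4.png');C=px2w(a,287.5,270,.05);H=px2w(a,288.5,119,.05);print(C,H,np.linalg.norm(C-H))
d=(C-H)/np.linalg.norm(C-H);yaw=np.degrees(np.arctan2(-d[1],-d[0]));g=H+d*.060;print(g,yaw, C-d*.05)
print(rel(down(yaw),g),rel(down(yaw),g+[0,0,.03]))
```

```text
[ 0.39814063 -0.20290208  0.05      ] [ 0.4454699  -0.10179418  0.05      ] 0.1116372179641441
[ 0.42003254 -0.15613514  0.05      ] 64.91539833773615 [ 0.41933843 -0.15761794  0.05      ]
[ 2.25e-01  5.06e-01  1.18e+01 -6.00e-03 -3.00e-03  1.00e-03] [ 2.33e-01  4.88e-01  8.80e+00 -6.00e-03 -3.00e-03  1.00e-03]
```

```bash
python3 -m handwheel '[[0.2,0.5,3,0,0,0,0.6],[0.2,0.5,6,0,0,0,0.6],[0.2,0.5,9,0,0,0,0.6],[0.2,0.5,11.6,0,0,0,0.6],[0.2,0.5,11.6,0,0,0,0.6],[0.2,0.5,11.6,0,0,0,0],[0.2,0.5,11.6,0,0,0,0],[0.2,0.5,11.6,0,0,0,0],[0.2,0.5,11.6,0,0,0,0],[0.2,0.5,11.6,0,0,0,0]]' 50
```

```text
clock: 12.58
position: [0.4188, -0.1557, -0.0024]
eef_rot: [[0.423, 0.906, -0.006], [0.906, -0.423, 0.006], [0.003, -0.007, -1.0]]
contact_force: [-2.4, 0.7, 6.7]
width: 0.0138
grasp_force: 48.8
```

```bash
cat >> h.py <<'E'
K=np.array([.529,-.3855,0]);M=np.array([.477,-.2565,.118]);az=np.radians(111.8)
h=np.array([np.cos(az),np.sin(az),0]);zz=np.array([0,0,1.]);c4,s4=np.cos(np.radians(40)),np.sin(np.radians(40))
U=c4*h+s4*zz
def ins(phi):
    s=np.array([np.sin(az),-np.cos(az),0]);p=np.radians(phi);z=np.cos(p)*(s4*h-c4*zz)+np.sin(p)*s
    return np.c_[U,np.cross(z,U),z]
E
python3 -m handwheel '[[0,0,-2,0,0,0,0],[0,0,-5,0,0,0,0],[0,0,-10,0,0,0,0],[0,0,-15,0,0,0,0],[0,0,-20,0,0,0,0],[0,0,-25,0,0,0,0],[0,0,-25,0,0,0,0]]' 60
python3 - <<'E'
from h import *
for f in (10,20,30):print(f,rel(ins(f),M+U*.225+[0,0,.1]),rel(ins(f),M+U*.225),(M+U*.225).round(3))
print(np.round(manip.state()['joint_pos'],1))
E
```

```text
clock: 13.45
position: [0.4227, -0.1583, 0.2509]
eef_rot: [[0.423, 0.906, 0.001], [0.906, -0.423, 0.002], [0.003, 0.0, -1.0]]
contact_force: [1.3, -0.6, -2.6]
width: 0.0138
grasp_force: 58.7
10 [ 8.235 -5.348 -7.081  0.127  0.719 -0.72 ] [ 8.208 -5.351  2.919  0.127  0.719 -0.72 ] [ 0.413 -0.096  0.263]
20 [ 8.792 -4.611 -7.265 -0.032  0.779 -0.654] [ 8.764 -4.615  2.735 -0.032  0.779 -0.654] [ 0.413 -0.096  0.263]
30 [ 9.24  -3.841 -7.569 -0.191  0.834 -0.585] [ 9.212 -3.845  2.431 -0.191  0.834 -0.585] [ 0.413 -0.096  0.263]
[-28.7   6.5  -6.5  77.    0.2  86.3]
```

```bash
python3 -m handwheel '[[1.1,-0.6,-0.9,0,0.1,-0.08,0],[2.2,-1.2,-1.8,-0.01,0.2,-0.16,0],[3.3,-1.7,-2.7,-0.01,0.29,-0.25,0],[4.4,-2.3,-3.6,-0.02,0.39,-0.33,0],[5.5,-2.9,-4.5,-0.02,0.49,-0.41,0],[6.6,-3.5,-5.4,-0.02,0.58,-0.49,0],[7.7,-4.1,-6.3,-0.03,0.68,-0.57,0],[8.8,-4.6,-7.25,-0.032,0.779,-0.654,0],[8.8,-4.6,-7.25,-0.032,0.779,-0.654,0],[8.8,-4.6,-7.25,-0.032,0.779,-0.654,0]]' 60
python3 - <<'E'
from h import *
s=manip.state();print(np.round(s['joint_pos'],1));print(rel(ins(20),M+U*.225))
g=np.array(s['position'])+np.array(s['eef_rot'])@G;x=np.array(s['eef_rot'])[:,0]
b=snap('scene','s5.png');t=snap('top','t5.png')
for c in (b,t):print('tip,grip,mouth',w2px(c,g-.195*x).round(1),w2px(c,g).round(1),w2px(c,M).round(1))
E
```

```text
clock: 14.7
position: [0.416, -0.0584, 0.3189]
eef_rot: [[-0.278, 0.957, 0.087], [0.71, 0.143, 0.69], [0.648, 0.254, -0.719]]
contact_force: [0.5, -0.2, -1.4]
width: 0.0138
grasp_force: 58.7
[-45.3  19.6   2.9 104.2  33.2  21.1]
[-6.287e+00 -2.233e+00  6.792e+00 -5.000e-03 -4.000e-03 -7.000e-03]
tip,grip,mouth [249.6 169.7] [202.9 103.2] [258.2 217. ]
tip,grip,mouth [248.  229.4] [144.  259.4] [263.5 230. ]
```

```bash
python3 -m handwheel '[[-1.5,-0.6,1.7,0,0,0,0],[-3.1,-1.1,3.4,0,0,0,0],[-4.7,-1.7,5.1,0,0,0,0],[-6.3,-2.2,6.8,0,0,0,0],[-6.3,-2.2,6.8,0,0,0,0],[-6.3,-2.2,6.8,0,0,0,0]]' 60
python3 - <<'E'
from h import *
s=manip.state();g=np.array(s['position'])+np.array(s['eef_rot'])@G;x=np.array(s['eef_rot'])[:,0]
b=snap('scene','s6.png');t=snap('top','t6.png');w=snap('wrist','w6.png')
o=[]
for c,(r,q) in ((b,(140,180)),(t,(170,200)),(w,(150,200))):
    print('tip,collar,grip,mouth',[ (w2px(c,p)-[q,r]).round(0)*266/120 for p in (g-.195*x,g-.055*x,g,M)])
    o.append(cv2.resize(c['color'][r:r+120,q:q+120],(266,266),interpolation=cv2.INTER_CUBIC))
o=np.vstack([np.hstack(o),cv2.resize(w['color'],(798,598))[:330]]);cv2.imwrite('pics/c6.png',o[:,:,::-1])
E
```

```text
clock: 15.55
position: [0.4187, -0.059, 0.2252]
eef_rot: [[-0.279, 0.956, 0.088], [0.709, 0.144, 0.69], [0.648, 0.255, -0.718]]
contact_force: [0.3, -0.4, -0.7]
width: 0.0137
grasp_force: 58.7
tip,collar,grip,mouth [array([157.38333333, 146.3       ]), array([84.23333333, 44.33333333]), array([57.63333333,  4.43333333]), array([172.9       , 170.68333333])]
tip,collar,grip,mouth [array([115.26666667, 139.65      ]), array([-19.95      , 181.76666667]), array([-82.01666667, 199.5       ]), array([141.86666667, 133.        ])]
tip,collar,grip,mouth [array([175.11666667, 999.71666667]), array([175.11666667, 547.51666667]), array([172.9       , 303.68333333]), array([ 175.11666667, 1079.51666667])]
```

View pics/c6.png

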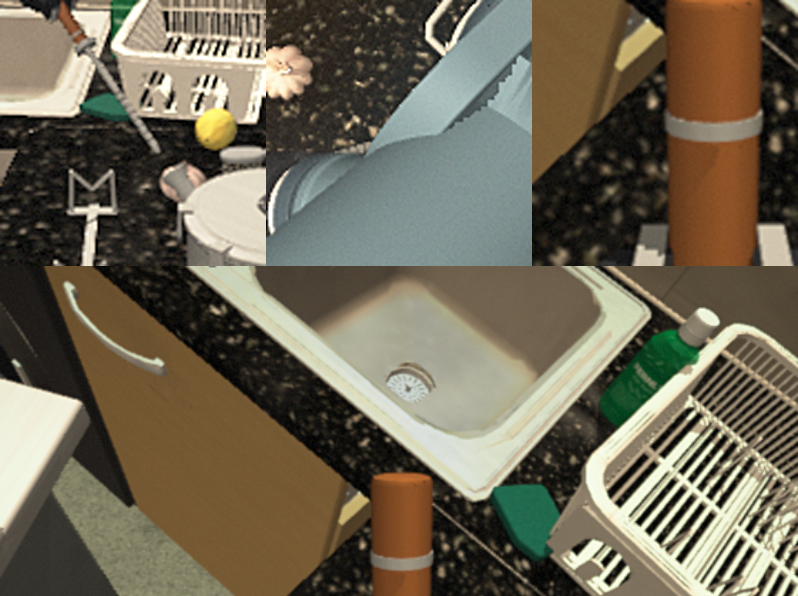

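The scene crop shows the rod tip at (158,152), aimed at the neck mouth near (172,170) and matching the prediction within a few mm.

Run:
```python
from h import *
print(rel(ins(20),M+U*.18))
```

```text
[-4.56e+00 -9.30e-02  7.00e-02 -4.00e-03 -4.00e-03 -5.00e-03]
```

```bash
python3 -m handwheel '[[-0.7,-0.1,0.05,0,0,0,0],[-1.4,-0.1,0.05,0,0,0,0],[-2.1,-0.1,0.05,0,0,0,0],[-2.8,-0.1,0.05,0,0,0,0],[-3.4,-0.1,0.05,0,0,0,0],[-4,-0.1,0.05,0,0,0,0],[-4.5,-0.1,0.05,0,0,0,0],[-4.5,-0.1,0.05,0,0,0,0]]' 60
python3 -c "
from h import *
s=manip.state();print(np.array(s['eef_rot']).T@s['contact_force'],s['ft_torque'],rel(ins(20),M+U*.18))"
```

```text
clock: 16.7
position: [0.4302, -0.0909, 0.1942]
eef_rot: [[-0.279, 0.956, 0.087], [0.708, 0.143, 0.691], [0.649, 0.255, -0.717]]
contact_force: [-0.9, -1.3, -0.5]
width: 0.014
grasp_force: 58.7
[-1.01174469 -1.13431063 -0.55951642] [-0.73914163  0.07538508 -0.01764458] [-0.003  0.068 -0.069 -0.004 -0.006 -0.007]
```

```bash
python3 -m handwheel '[[-0.6,0,0,0,0,0,0],[-1.2,0,0,0,0,0,0],[-1.8,0,0,0,0,0,0],[-2.4,0,0,0,0,0,0],[-3,0,0,0,0,0,0],[-3,0,0,0,0,0,0]]' 60
python3 -c "
from h import *
s=manip.state();print((np.array(s['eef_rot']).T@s['contact_force']).round(1),np.round(s['ft_torque'],2),rel(ins(20),M+U*.15))"
```

```text
clock: 17.45
position: [0.4386, -0.1123, 0.1745]
eef_rot: [[-0.279, 0.956, 0.087], [0.708, 0.143, 0.691], [0.649, 0.254, -0.717]]
contact_force: [0.6, -0.6, -1.1]
width: 0.014
grasp_force: 58.8
[-1.3  0.2  0.5] [-0.85  0.03 -0.03] [ 0.019  0.094 -0.094 -0.004 -0.006 -0.007]
```

```bash
python3 -m handwheel '[[-0.7,0,0,0,0,0,0],[-1.4,0,0,0,0,0,0],[-2.1,0,0,0,0,0,0],[-2.8,0,0,0,0,0,0],[-3.5,0,0,0,0,0,0],[-4.2,0,0,0,0,0,0],[-4.9,0,0,0,0,0,0],[-5.6,0,0,0,0,0,0],[-6.3,0,0,0,0,0,0],[-7,0,0,0,0,0,0],[-7,0,0,0,0,0,0]]' 60
python3 -c "
from h import *
s=manip.state();print((np.array(s['eef_rot']).T@s['contact_force']).round(1),np.round(s['ft_torque'],2),rel(ins(20),M+U*.08))"
```

```text
clock: 18.82
position: [0.4582, -0.1621, 0.129]
eef_rot: [[-0.279, 0.956, 0.088], [0.709, 0.143, 0.691], [0.648, 0.255, -0.718]]
contact_force: [1.3, -1.2, -0.3]
width: 0.014
grasp_force: 58.8
[-1.4  1.  -0.5] [-0.98  0.06 -0.05] [ 0.049  0.138 -0.127 -0.004 -0.005 -0.007]
```

```bash
python3 -m handwheel '[[-0.4,0,0,0,0,0,0],[-0.8,0,0,0,0,0,0],[-1.2,0,0,0,0,0,0],[-1.5,0,0,0,0,0,0],[-1.5,0,0,0,0,0,0]]' 60
python3 -c "
from h import *
s=manip.state();print((np.array(s['eef_rot']).T@s['contact_force']).round(1),np.round(s['ft_torque'],2),rel(ins(20),M+U*.055))"
```

```text
clock: 19.45
position: [0.4623, -0.1725, 0.1196]
eef_rot: [[-0.279, 0.956, 0.088], [0.709, 0.143, 0.691], [0.648, 0.255, -0.718]]
contact_force: [0.0, -1.7, 0.7]
width: 0.0137
grasp_force: 58.9
[-0.8 -0.  -1.7] [-0.85 -0.05 -0.08] [-0.991  0.148 -0.135 -0.004 -0.005 -0.006]
```

```bash
for i in 1 ; do python3 -m handwheel '[[-0.2,0,0,0,0,0,0],[-0.4,0,0,0,0,0,0],[-0.6,0,0,0,0,0,0],[-0.6,0,0,0,0,0,0]]' 60; done
python3 -c "
from h import *
s=manip.state();print((np.array(s['eef_rot']).T@s['contact_force']).round(1),rel(ins(20),M+U*.055))"
```

```text
clock: 19.95
position: [0.4635, -0.1753, 0.1168]
eef_rot: [[-0.278, 0.957, 0.087], [0.707, 0.142, 0.693], [0.651, 0.254, -0.716]]
contact_force: [-1.0, 1.8, 5.0]
width: 0.0136
grasp_force: 59.1
[ 4.8  0.5 -2.4] [-0.578  0.149 -0.153 -0.004 -0.008 -0.008]
```

```bash
python3 -m handwheel '[[-0.1,0,0,0,0,0,0],[-0.2,0,0,0,0,0,0],[-0.3,0,0,0,0,0,0],[-0.3,0,0,0,0,0,0]]' 60
python3 -c "
from h import *
s=manip.state();print((np.array(s['eef_rot']).T@s['contact_force']).round(1),rel(ins(20),M+U*.055))
b=snap('scene','s7.png');g=np.array(s['position'])+np.array(s['eef_rot'])@G;print(w2px(b,M),w2px(b,g),w2px(b,g-.055*np.array(s['eef_rot'])[:,0]))"
```

```text
clock: 20.45
position: [0.4635, -0.175, 0.1167]
eef_rot: [[-0.277, 0.957, 0.086], [0.704, 0.141, 0.696], [0.654, 0.253, -0.712]]
contact_force: [-5.2, 7.1, 14.4]
width: 0.0139
grasp_force: 59.4
[15.9 -0.3 -5.8] [-0.589  0.146 -0.181 -0.004 -0.013 -0.009]
[258.21528945 216.97780947] [243.29248722 197.06742107] [256.14673498 215.88530198]
```

```bash
python3 -m handwheel '[[0,0.05,-0.1,0,0,0,0],[0,0.1,-0.2,0,0,0,0],[0,0.1,-0.2,0,0,0,0],[0,0.1,-0.2,0,0,0,0]]' 60
python3 -c "
from h import *
s=manip.state();print((np.array(s['eef_rot']).T@s['contact_force']).round(1),(np.array(s['eef_rot']).T@s['ft_torque']).round(2),rel(ins(20),M+U*.055))"
```

```text
clock: 21.0
position: [0.4635, -0.1756, 0.1174]
eef_rot: [[-0.276, 0.958, 0.084], [0.703, 0.142, 0.697], [0.656, 0.251, -0.712]]
contact_force: [-4.4, 8.7, 9.3]
width: 0.0135
grasp_force: 58.6
[13.4 -0.7 -0.9] [ 0.36  1.89 -0.05] [-0.595  0.141 -0.092 -0.006 -0.014 -0.01 ]
```

Run:
```python
from h import *
s=manip.state();R=np.array(s['eef_rot']);g=np.array(s['position'])+R@G;x=R[:,0]
b=snap('scene','s8.png');a=lambda p,q:np.degrees(np.arctan2(*(w2px(b,q)-w2px(b,p))[::-1]))
for c in (b,load('s6.png')):
    hsv=cv2.cvtColor(c['color'],cv2.COLOR_RGB2HSV);m=((hsv[...,0]<14)&(hsv[...,1]>120)&(hsv[...,2]>70)).astype(np.uint8)
    m[:90]=0;m[215:]=0;m[:,:180]=0;m[:,275:]=0
    n,l,st,ce=cv2.connectedComponentsWithStats(m)
    for i in range(1,n):
        if st[i,4]>12:
            l4=cv2.fitLine(np.argwhere(l==i)[:,::-1].astype(np.float32),cv2.DIST_L2,0,.01,.01).ravel();print(st[i],ce[i],np.degrees(np.arctan2(l4[1],l4[0])))
print('model angle',a(g,g-.05*x),a(M+U*.06,M))
# intensity along rod axis line beyond the collar
p0=w2px(b,M+U*.06);p1=w2px(b,M-U*.03);nrm=np.array([-(p1-p0)[1],(p1-p0)[0]])/np.linalg.norm(p1-p0)
for k in range(0,31):
    p=p0+(p1-p0)*k/30; print(k*3-60,[int(b['color'][int(round((p+nrm*o)[1])),int(round((p+nrm*o)[0]))].mean()) for o in range(-12,13,2)],b['color'][int(round(p[1])),int(round(p[0]))])
```

```text
[228 177   9   9  45] [231.95555556 180.82222222] 48.965103
[244 198  10  14  80] [248.2125 204.6   ] 62.47851
[251 210   6   5  18] [253.61111111 212.27777778] -30.854124
[206 141  10  15  70] [210.02857143 148.05714286] 63.83563
[213 155   6   4  13] [215.38461538 156.53846154] -31.567087
model angle 55.74507271862535 54.852216647479636
-60 [29, 29, 29, 35, 32, 40, 39, 28, 27, 31, 28, 13, 22] [39 38 42]
-57 [32, 24, 24, 55, 27, 36, 39, 22, 47, 46, 41, 24, 20] [46 37 35]
-54 [30, 36, 55, 74, 22, 59, 67, 47, 102, 78, 57, 9, 32] [99 62 42]
-51 [28, 35, 15, 90, 28, 65, 109, 83, 78, 118, 117, 22, 53] [162 103  64]
-48 [13, 18, 11, 58, 68, 81, 98, 100, 79, 36, 50, 30, 30] [145  91  60]
-45 [24, 16, 32, 93, 20, 73, 101, 103, 57, 15, 26, 8, 24] [149  94  62]
-42 [24, 42, 63, 40, 25, 65, 98, 101, 71, 17, 17, 29, 13] [144  91  59]
-39 [53, 42, 36, 39, 15, 55, 94, 101, 82, 12, 19, 17, 15] [140  87  55]
-36 [64, 19, 28, 17, 28, 80, 93, 99, 59, 12, 19, 19, 24] [137  86  57]
-33 [42, 35, 21, 18, 41, 67, 99, 99, 66, 18, 31, 34, 38] [145  92  60]
-30 [55, 31, 21, 20, 37, 62, 94, 100, 89, 25, 44, 4
[... 835 characters left out ...]
]
6 [26, 20, 80, 188, 127, 153, 156, 148, 126, 137, 183, 31, 23] [166 158 144]
9 [22, 33, 207, 204, 169, 153, 159, 151, 127, 159, 197, 0, 15] [170 162 145]
12 [25, 11, 207, 215, 118, 149, 160, 151, 122, 165, 167, 25, 23] [170 163 149]
15 [23, 36, 174, 206, 172, 157, 154, 146, 128, 164, 152, 37, 30] [163 157 142]
18 [10, 32, 166, 210, 172, 163, 161, 148, 123, 167, 132, 36, 31] [171 163 149]
21 [19, 99, 143, 197, 170, 147, 159, 151, 103, 155, 99, 37, 24] [168 162 147]
24 [24, 80, 120, 176, 156, 155, 157, 145, 120, 139, 9, 18, 19] [167 159 146]
27 [8, 54, 93, 161, 168, 150, 156, 150, 123, 114, 17, 17, 26] [166 159 143]
30 [53, 116, 168, 225, 234, 132, 153, 152, 103, 80, 2, 22, 12] [162 154 143]
```

The collar runs into the neck's mouth with no gap, so it is seated. I'll pause, then draw it straight out.

```bash
python3 -m handwheel '[[0,0,0,0,0,0,0],[0,0,0,0,0,0,0],[0,0,0,0,0,0,0],[0,0,0,0,0,0,0],[0,0,0,0,0,0,0],[0,0,0,0,0,0,0],[0.3,0,0,0,0,0,0],[0.6,0,0,0,0,0,0],[1.0,0,0,0,0,0,0],[1.6,0,0,0,0,0,0],[2.4,0,0,0,0,0,0],[3.2,0,0,0,0,0,0]]' 60
python3 -m handwheel '[[1.2,0,0,0,0,0,0],[2.4,0,0,0,0,0,0],[3.6,0,0,0,0,0,0],[4.8,0,0,0,0,0,0],[6,0,0,0,0,0,0],[7.2,0,0,0,0,0,0],[8.4,0,0,0,0,0,0],[9.6,0,0,0,0,0,0],[10.8,0,0,0,0,0,0],[12,0,0,0,0,0,0],[14,0,0,0,0,0,0],[16,0,0,0,0,0,0]]' 60
python3 -c "
from h import *
s=manip.state();print(np.round(s['joint_pos'],1),rel(ins(20),M+U*.225),rel(down(75),[.42,-.13,.36]))"
```

```text
clock: 22.55
position: [0.4564, -0.1567, 0.1369]
eef_rot: [[-0.279, 0.956, 0.088], [0.708, 0.143, 0.691], [0.648, 0.255, -0.717]]
contact_force: [0.3, -1.1, -0.3]
width: 0.0141
grasp_force: 58.7
clock: 24.05
position: [0.4115, -0.0427, 0.2412]
eef_rot: [[-0.279, 0.956, 0.087], [0.708, 0.143, 0.691], [0.649, 0.255, -0.717]]
contact_force: [0.3, 1.0, -1.7]
width: 0.0139
grasp_force: 58.7
[-44.4  19.8  -8.4  92.2  33.7  22. ] [-2.49  -0.059  0.159 -0.004 -0.006 -0.007] [ -2.216   1.212 -10.609   0.093  -0.774   0.484]
```

```bash
python3 -m handwheel '[[1.6,0.65,-1.8,0,0,0,0],[3.2,1.3,-3.6,0,0,0,0],[2.5,1.3,-4.6,0.01,-0.1,0.06,0],[1.8,1.3,-5.6,0.02,-0.2,0.12,0],[1.1,1.3,-6.6,0.04,-0.3,0.19,0],[0.4,1.3,-7.4,0.05,-0.4,0.25,0],[-0.3,1.3,-8.2,0.06,-0.5,0.31,0],[-1,1.2,-9,0.07,-0.6,0.37,0],[-1.6,1.2,-9.8,0.08,-0.69,0.43,0],[-2.2,1.2,-10.6,0.093,-0.774,0.484,0],[-2.2,1.2,-10.6,0.093,-0.774,0.484,0],[-2.2,1.2,-10.6,0.093,-0.774,0.484,0]]' 60
python3 - <<'E'
from h import *
s=manip.state();R=np.array(s['eef_rot']);g=np.array(s['position'])+R@G;x=R[:,0];print(g,x)
b=snap('scene','s9.png')
for q in (g+.06*x,g-.055*x,g-.195*x):print(w2px(b,q).round(1))
# rod pixels: find bright/orange profile centres across predicted axis
p0=w2px(b,g-.07*x);p1=w2px(b,g-.215*x);d=(p1-p0)/np.linalg.norm(p1-p0);n=np.array([-d[1],d[0]])
for k in range(0,16):
    p=p0+(p1-p0)*k/15;print(k,[int(b['color'][int(round((p+n*o)[1])),int(round((p+n*o)[0]))].mean()) for o in range(-8,9)])
E
```

```text
clock: 25.55
position: [0.4197, -0.1302, 0.3051]
eef_rot: [[0.257, 0.966, -0.0], [0.966, -0.257, 0.001], [0.001, -0.001, -1.0]]
contact_force: [-0.2, -0.4, -1.3]
width: 0.0141
grasp_force: 58.7
[ 0.41975096 -0.13025416  0.35906922] [2.57479280e-01 9.66283456e-01 8.38172062e-04]
[209.   99.7]
[214.5 111.2]
[223.  129.1]
0 [101, 108, 110, 110, 125, 125, 117, 109, 123, 129, 105, 105, 123, 124, 126, 109, 110]
1 [111, 114, 77, 97, 97, 129, 127, 110, 116, 127, 126, 124, 124, 126, 93, 93, 113]
2 [117, 114, 122, 87, 115, 127, 103, 102, 102, 130, 124, 114, 126, 112, 116, 109, 110]
3 [115, 115, 115, 119, 115, 120, 108, 107, 123, 128, 115, 110, 110, 79, 95, 109, 114]
4 [115, 112, 117, 114, 112, 118, 118, 87, 102, 125, 109, 116, 116, 115, 113, 114, 114]
5 [113, 113, 110, 113, 116, 116, 118, 104, 115, 112, 112, 101, 117, 118, 113, 118, 116]
6 [108, 112, 116, 115, 111, 113, 116, 79, 104, 103, 83, 102, 118, 120, 120, 116, 119]
7 [112, 114, 109, 113, 115, 118, 105, 87, 71, 100, 136, 115, 121, 119, 124, 117, 117]
8 [115, 114, 116, 115, 116, 112, 120, 103, 139, 232, 170, 112, 94, 123, 118, 119, 118]
9 [112, 116, 115, 120, 116, 121, 120, 88, 141, 206, 200, 105, 122, 121, 119, 119, 116]
10 [115, 116, 115, 117, 118, 118, 107, 110, 100, 158, 132, 97, 100, 118, 114, 116, 117]
11 [115, 111, 117, 117, 116, 118, 123, 106, 91, 110, 116, 122, 116, 116, 116, 113, 116]
12 [101, 114, 113, 116, 119, 123, 124, 118, 119, 144, 135, 121, 117, 116, 112, 113, 113]
13 [102, 105, 118, 120, 119, 123, 122, 103, 121, 144, 138, 114, 111, 116, 116, 116, 114]
14 [105, 109, 119, 123, 120, 117, 118, 119, 108, 120, 115, 113, 111, 117, 112, 115, 115]
15 [113, 108, 111, 118, 118, 113, 116, 119, 110, 117, 116, 119, 117, 112, 119, 115, 117]
```

```bash
python3 -m handwheel '[[0,0,0,0,0,0,0],[0,0,0,0,0,0,0],[0,0,0,0,0,0,0],[0,0,0,0,0,0,0],[0,0,0,0,0,0,0],[0,0,0,0,0,0,0]]' 60 && python3 -c "
from h import *
s=manip.state();print(np.abs(s['dq']).max(),s['width'])
print(manip.sign_off())"
```

```text
clock: 26.35
position: [0.4203, -0.1308, 0.305]
eef_rot: [[0.258, 0.966, -0.0], [0.966, -0.258, -0.001], [-0.001, -0.0, -1.0]]
contact_force: [-0.0, -0.4, -1.3]
width: 0.0136
grasp_force: 58.7
0.0931517813037466 0.01360632693536329
the job is handed in; nothing more can be done
None
```

The job is handed in at 26 s: I wound the crank 2.5 turns clockwise, pushed the rod in until its collar met the mouth (hard stop at about 16 N, no gap in the camera image), paused, drew it out, and left it held level and still at about z = 0.36 m.

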